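Tighten a boxed-in clamp nut with a ring spanner

ROBOT

A 7-joint arm with a two-finger parallel gripper is mounted at the origin on a cart in front of the work surface, level with it; the furniture and walls round the work are solid. World frame = base frame: x ahead of the robot, y to its left, z up, the work surface at z = 0. Lengths are in m, angles in rad, forces in N, time in s.
With the tool pointing down it reaches from about 0.35 to 0.9 m from the base axis. Payload 19.9 kg.
Tool frame: the origin (TCP) lies at the very end of the fingers, on their centre line; the grasp point (between the pads) lies 19 mm behind it; z points along the fingers, y is the direction in which the jaws open and shut (so a half turn about z gives the same grasp; the last joint's range is limited). The gripper opens to 94 mm and grips with 3 to 60 N. Pads are 16 mm wide; open, the fingers measure 119 mm over their backs; the gripper's body (75 mm by 177 mm) begins 78 mm behind the grasp point.
Start: joints at [1.111, 0.417, -0.01, 1.614, 0.005, 1.111, -0.053], TCP at [0.254, -0.571, 0.205] pointing down, gripper open.
Joint ranges: [-2.81, 2.81], [-0.39, 2.02], [-1.27, 1.25], [0.06, 2.57], [-1.19, 4.33], [0.19, 2], [-2.82, 2.82]. Speed limits (rad/s): [1.89, 1.89, 2.39, 2.39, 3.01, 3.01, 3.01].

INTERFACE

Orientations are given as a unit quaternion [w, x, y, z].
In Python, from plant import env, vision, order gives the robot as it stands.
- The arm moves only by the shell command python3 -m pendant 'ROWS' [OPENING] [FORCE]. ROWS is JSON, a list that holds one entry, the list of rows, each a list of 6 numbers: the shift along the tool's x, y, z as a fraction of full scale, then the turn, a rotation vector about the tool's x, y, z as a fraction of full scale. In form: [[[dx, dy, dz, ax, ay, az], ...]]. A call has 1 to 12 rows; each row is the pose to reach, as a shift and turn from the pose measured when the call began, along the tool's axes at that moment, turning the shorter way round; what a row does not reach only later rows make up. Full scale, the value 1, is 0.4 m for a shift and 180 degrees for a turn. A row lasts 1/8 s, in which the tool goes at most 62.5 mm and 10.7 degrees, less where a joint would pass 70% of its speed; a pose out of reach is approached as far as the arm can. A call with a number of a shift or a turn outside -1 to 1 is refused whole. A call with a gripper value outside its range is refused whole. OPENING is the opening, from 0 (shut) to 1 (fully open), set as the call begins (- or left out, the last holds). The fingers move at their own pace and stop on an object; FORCE is the grip in N (left out, the last holds). Time passes only in rows, so rows that repeat a pose let the fingers close. It gives the time, the measured TCP pose, the force and the opening at its end, in the units of the state.
- env.observe(): the state, without advancing time (a new reading comes with each control period).
- vision.camera(name): name is "side" or "top"; returns a dict with "img" (400x640x3 uint8, red, green, blue), "fx", "fy", "cx", "cy" (pixels), "k1" (the pictures are not rectified: a ray, as slopes to the right and down, at radius r is drawn at 1 + k1 r^2 times it, then the intrinsics apply), "R" (3x3) and "t" (3): a world point X has camera coordinates R X + t. Camera axes: x right, y down, z forward; pixel columns grow to the right and rows downward; lengths in m; the calibration is good to about 2 mm. A picture is of the moment at which its call begins. There is no depth.
- order.job_done(): hands the job in, once; it reports no verdict.
The state is a dict: "clock": time; "q": joint angles; "dq": joint speeds; "joint_efforts": joint torques, N m; "ee_pos": TCP position; "ee_rot": TCP orientation; "ft_force": force on the tool from outside, world axes, zero at the start; "wrist_torque": the same for the moment, N m; "finger_gap": finger opening in m.
Only numpy, scipy, OpenCV 4.12 (cv2) and the standard library are available. Lean on these libraries where they do the work, as an engineer would, in place of code of your own. Each camera call takes 0.05 s, during which the arm holds its last target. There are 200 camera calls.

TASK

Tighten the big square nut of the blue clamp fixture clockwise with the red-handled ring spanner: the two walls allow only a short swing, so lift the spanner off and seat it again one flat back, until the nut comes up against its stop, and pull it tight there for a moment with about 1.4 newton metres (some 12 N at the middle of the handle), never more than 2.4. Do not force the spanner against the walls or touch the nut with the fingers. Then lay the spanner flat on the bench, well clear of the fixture, and leave the dial indicator and the micrometer where they lie.

Things in the scene. Friction and masses are not known exactly. Their poses are not given: they have to be found in the camera images.
- fixture: blue cast clamp fixture, fixed to the bench; origin at the bench top on the axis of the stud, x away from the open side, z up. Base plate 12 mm thick, from x -55 to +80 mm, y +-75 mm. The stud with the nut stands at its origin; a steel strap runs from it towards +x over a grey bushing (top of the strap 48 mm, under a 3 mm washer of 46 mm diameter).
- gussets: the fixture's two blue upright walls, same origin and axes as the fixture, top 85 mm above the bench, 10 mm thick, 36 to 68 mm from the stud axis. They form a V that is open towards -x of the fixture: a seated spanner's shank touches a wall when the spanner's yaw differs from the fixture's by 1.0 rad either way.
- nut_seat (a point): point on the stud axis at the underside of the square nut (on the washer, 51 mm above the bench); it turns with the nut, z up. The steel nut measures 30 mm across flats and is 20 mm high, its upper 5 mm chamfered, with a stud end of 20 mm diameter 7 mm above it. The spanner fits when its yaw equals this frame's yaw or differs by a multiple of 90 deg (up to 0.07 rad of play each way); its origin then comes down to this point.
- nut (a joint): angle of the nut in rad, growing clockwise as seen from above (tightening); starts at 0 to 0.3, firm stop (nut tight) at 2.20. It drags evenly with about 0.3 N m while it turns before that, and stays where it is left; a ring still loaded against it drags it back, so ease the spanner to the middle of its play before lifting. At 0 its frame stands at +0.75 rad yaw from the fixture, and at value q at 0.75 - q.
- wrench: loose ring spanner, 0.17 to 0.29 kg, lying flat; origin at the centre of the ring's underside, z up, handle along its -x. Ring 14 mm thick, about 49 mm outside, square through hole 32 mm across flats; steel shank 12 mm wide, from 3 to 13 mm above the underside; red handle sleeve from x -75 to -165 mm, 16 mm wide, 22 mm high from the underside up. Grip the sleeve about 115 mm from the ring's centre.
- dial_indicator: loose dial indicator, white face, 112x57x24 mm, bystander at the left; origin under its centre
- micrometer: loose micrometer, 49x129x18 mm, bystander at the left; origin under its centre

How it is judged:
By the outcome, as a careful person would: the job done as asked, in the order asked, and still so for the second after the job is handed in, with the robot touching nothing.
It also fails if it takes over 72 s, if anything falls off the work surface, if the arm or the gripper's body presses on something with over 40 N, if the wrist force passes 120 N, or if a joint passes its speed limit or range.

## Working session

There is one attempt and no reset: what is moved stays moved. The work goes in short steps, Python scripts to look and compute and a shell command to move; the robot and the scene stay as the last step left them, time stands still between calls to the robot, and variables do not carry over. Pictures are saved under pics/ and viewed, about 8 in all and at most 12, crops included, and the job is handed in when it is done.

```bash
ls; mkdir -p pics; python3 - <<'E'
from plant import env, vision, order
import cv2,json
for n in ("top","side"):
    c=vision.camera(n); cv2.imwrite(f"pics/{n}0.png",c["img"][:,:,::-1])
    print(n,[round(float(c[k]),4) for k in("fx","fy","cx","cy","k1")],c["R"],c["t"])
s=env.observe()
for k in s: print(k,s[k])
E
```

```text
pics
top [394.4068, 394.4068, 321.5885, 201.282, -0.0775] [[ 0.02091234 -0.99918274  0.03459088]
 [-0.9951717  -0.02412202 -0.09513893]
 [ 0.09589558 -0.03243429 -0.99486283]] [0.04096841 0.54448141 0.87910762]
side [413.8503, 413.8503, 316.7763, 203.2003, -0.0027] [[-0.98022503 -0.19740542 -0.01378385]
 [-0.11669111  0.63287927 -0.76540644]
 [ 0.15981889 -0.74866209 -0.64339956]] [0.54705588 0.08224922 0.8621762 ]
clock 0.1
q [ 1.11149727  0.41795368 -0.01029926  1.61407101  0.00471533  1.1106873
 -0.05303009]
dq [-8.49836993e-05 -3.45598782e-04  1.15659132e-03 -1.84889763e-03
  6.42011345e-04  1.96677769e-03  6.94621651e-04]
joint_efforts [ 5.12728002e-04 -8.52583909e+01  6.39027078e-01 -4.26695573e+01
 -4.91394836e-02  1.64831558e-02  1.15937476e-05]
ee_pos [ 0.25344896 -0.57095613  0.20488133]
ee_rot [-5.23502480e-04  9.78261538e-01  2.07374208e-01 -1.62256741e-04]
ft_force [-0.67528086  0.20982455 -0.30807944]
wrist_torque [-0.04646793 -0.04144999  0.0132333 ]
finger_gap 0.09414866377625287
```

View pics/top0.png

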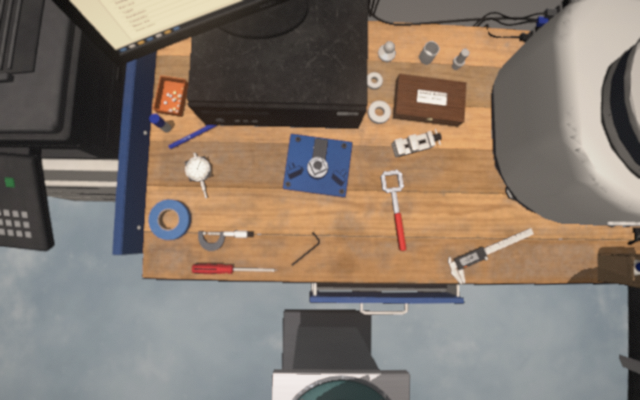

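View pics/side0.png

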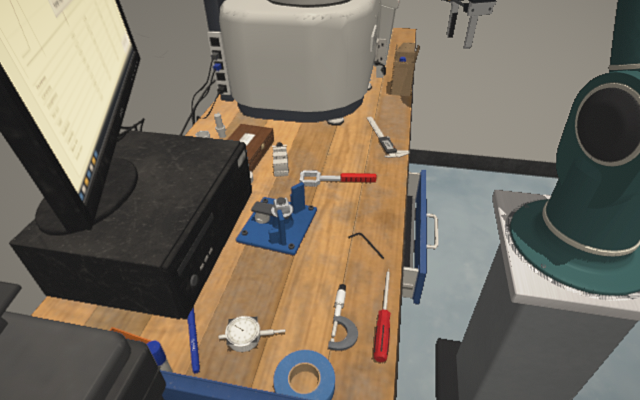

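The top view shows the fixture's nut near (318,166), and the spanner with its ring near (392,181) and handle end near (403,248). Next I'll enlarge crops to measure.

```bash
cat > h.py <<'E'
import numpy as np, cv2
from plant import env, vision, order
from scipy.spatial.transform import Rotation as Ro
def cam(n): return vision.camera(n)
def px2w(c,u,v,z):
    d=np.array([(u-c["cx"])/c["fx"],(v-c["cy"])/c["fy"]]); s=d.copy()
    for _ in range(20): s=d/(1+c["k1"]*(s@s))
    R=np.array(c["R"]);t=np.array(c["t"]); o=-R.T@t; r=R.T@np.array([*s,1]); return o+r*(z-o[2])/r[2]
def w2px(c,X):
    p=np.array(c["R"])@np.array(X)+np.array(c["t"]); s=p[:2]/p[2]; s=s*(1+c["k1"]*(s@s)); return np.array([c["fx"]*s[0]+c["cx"],c["fy"]*s[1]+c["cy"]])
def crop(c,x0,y0,w,h,k,fn):
    cv2.imwrite(fn,cv2.resize(c["img"][y0:y0+h,x0:x0+w,::-1],None,fx=k,fy=k,interpolation=cv2.INTER_CUBIC))
def tcp():
    s=env.observe(); q=s["ee_rot"]; return np.array(s["ee_pos"]),Ro.from_quat([q[1],q[2],q[3],q[0]]),s
def go(p,yaw,base=None):
    """row for TCP target p, tool down with tool-x at world yaw"""
    P,Rm,s=tcp(); T=Ro.from_matrix(np.array([[np.cos(yaw),np.sin(yaw),0],[np.sin(yaw),-np.cos(yaw),0],[0,0,-1]]))
    d=Rm.inv().apply(np.array(p)-P)/0.4; a=(Rm.inv()*T).as_rotvec()/np.pi
    return np.round(np.r_[d,a],4).tolist()
E
python3 - <<'E'
from h import *
c=cam("top"); crop(c,275,125,140,130,5,"pics/top1.png")
c=cam("side"); crop(c,225,160,160,100,5,"pics/side1.png")
E
```

```text
(no output)
```

View pics/top1.png

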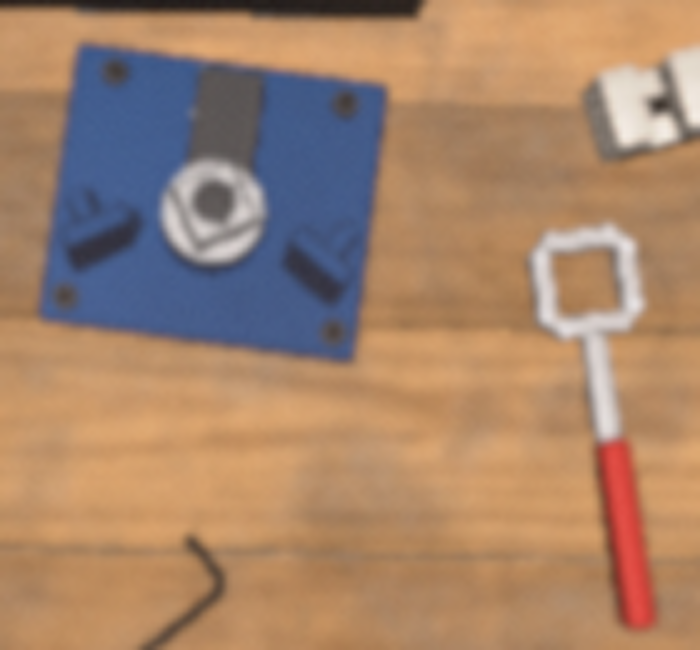

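View pics/side1.png

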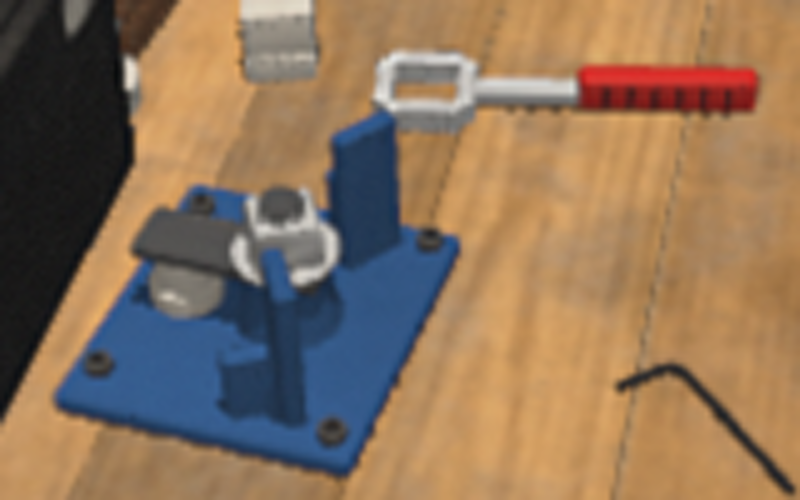

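```bash
cat > fit.py <<'E'
from h import *
from scipy.optimize import least_squares
T=cam("top");S=cam("side")
tp=lambda U,V:np.array([275+(U+.5)/5-.5,125+(V+.5)/5-.5])
sp=lambda U,V:np.array([225+(U+.5)/5-.5,160+(V+.5)/5-.5])
def W(x,y,a,p): c,s=np.cos(a),np.sin(a); return [x+c*p[0]-s*p[1],y+s*p[0]+c*p[1],p[2]]
z=.012
obs=[(T,tp(80,43),(.08,.075,z)),(T,tp(387,87),(.08,-.075,z)),(T,tp(353,361),(-.055,-.075,z)),(T,tp(40,319),(-.055,.075,z)),
(S,sp(192,187),(.08,-.075,z)),(S,sp(458,238),(-.055,-.075,z)),(S,sp(350,470),(-.055,.075,z)),(S,sp(58,400),(.08,.075,z))]
obs+=[(T,tp(214,201),(0,0,.078)),(S,sp(282,201),(0,0,.078))]
f=lambda p:np.concatenate([w2px(c,W(*p,q))-o for c,o,q in obs])
r=least_squares(f,[.55,.05,-.1],loss="soft_l1");print("fixture",r.x,np.round(f(r.x).reshape(-1,2),1).tolist())
for sel,n in((T,"T"),(S,"S")):
    g=lambda p:np.concatenate([w2px(c,W(*p,q))-o for c,o,q in obs if c is sel]);print(n,least_squares(g,r.x).x)
obs2=[(T,tp(q[0],q[1]),q[2:]) for q in [(586,281,0,0,.014)]]
# handle: red mask top
def red(c):
    i=c["img"].astype(int); m=((i[...,0]>130)&(i[...,1]<90)&(i[...,2]<90)).astype(np.uint8)
    n,l,st,ce=cv2.connectedComponentsWithStats(m)
    return m,l,st,ce
for c,x0,x1,y0,y1 in((T,380,415,200,260),(S,335,385,165,190)):
    m,l,st,ce=red(c); 
    v,u=np.nonzero(m[y0:y1,x0:x1]); u=u+x0;v=v+y0
    P=np.array([px2w(c,a,b,.018) for a,b in zip(u,v)])[:,:2]; mu=P.mean(0); w,V=np.linalg.eigh(np.cov((P-mu).T)); d=V[:,1]
    print("red",len(u),mu,d,np.arctan2(d[1],d[0]),np.ptp((P-mu)@d))
print("ringT",px2w(T,*tp(586,281),.014),"ringS",px2w(S,*sp(427,85),.014))
x,y,a=r.x
for q in (0,.1,.2,.3):
    ny=a+.75-q
    print(q,[np.round((w2px(T,W(x,y,ny,(sx*.015,sy*.015,.066)))-[274.5,124.5])*5-.5).tolist() for sx,sy in((1,1),(1,-1),(-1,-1),(-1,1))],
     [np.round((w2px(S,W(x,y,ny,(sx*.015,sy*.015,.066)))-[224.5,159.5])*5-.5).tolist() for sx,sy in((1,1),(1,-1),(-1,-1),(-1,1))])
k=cv2.resize(T["img"][145:187,297:339,::-1],None,fx=14,fy=14,interpolation=cv2.INTER_CUBIC)
for q,col in((0,(0,0,255)),(.15,(0,255,0)),(.3,(255,0,0))):
    pts=np.array([(w2px(T,W(x,y,a+.75-q,(sx*.015,sy*.015,.066)))-[296.5,144.5])*14-.5 for sx,sy in((1,1),(1,-1),(-1,-1),(-1,1))]).astype(np.int32)
    cv2.polylines(k,[pts],True,col,1)
cv2.imwrite("pics/nut.png",k)
E
python3 fit.py
```

```text
fixture [ 0.61864053  0.06689182 -0.10775178] [[-1.4, -0.7], [-0.0, -1.0], [-0.2, 0.3], [-1.4, 0.2], [0.2, -1.3], [1.6, -0.9], [0.9, -1.1], [-1.2, -0.8], [-0.5, -0.3], [0.4, -0.1]]
T [ 0.6180048   0.06532061 -0.1114105 ]
S [ 0.61879699  0.06929548 -0.10293012]
red 250 [ 0.47794865 -0.12936827] [-0.98609828 -0.16616313] -2.974655231717536 0.08592856214037377
red 209 [ 0.4775831  -0.12723576] [-0.99365411 -0.1124789 ] -3.0288752183699543 0.08893871167826076
ringT [ 0.5969395  -0.11144929  0.014     ] ringS [ 0.59673583 -0.10751117  0.014     ]
0 [[163.0, 196.0], [219.0, 158.0], [258.0, 212.0], [203.0, 251.0]] [[265.0, 254.0], [240.0, 212.0], [306.0, 192.0], [333.0, 233.0]]
0.1 [[165.0, 192.0], [223.0, 159.0], [257.0, 217.0], [198.0, 250.0]] [[261.0, 253.0], [242.0, 209.0], [310.0, 193.0], [330.0, 236.0]]
0.2 [[166.0, 187.0], [228.0, 160.0], [256.0, 222.0], [194.0, 249.0]] [[257.0, 251.0], [245.0, 206.0], [314.0, 195.0], [328.0, 239.0]]
0.3 [[168.0, 183.0], [232.0, 162.0], [254.0, 226.0], [189.0, 247.0]] [[253.0, 249.0], [248.0, 204.0], [318.0, 196.0], [325.0, 242.0]]
```

View pics/nut.png

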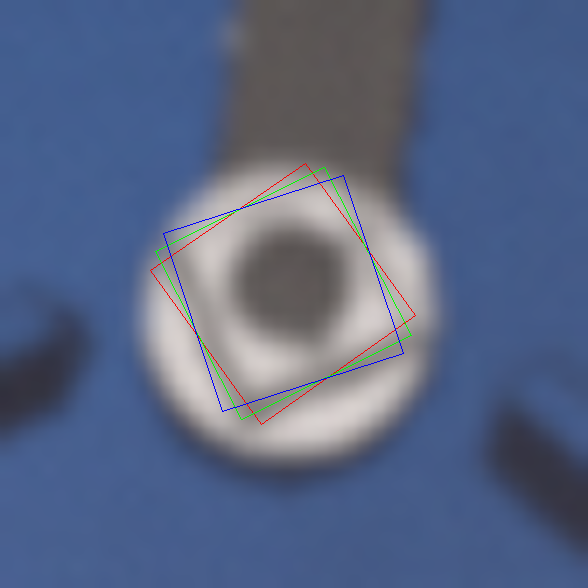

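The nut sits at about q ≈ 0.25, from side-face slopes of about 21° at (185,240)-(240,385)-(395,330). The fixture is at (0.618, 0.067) with yaw -0.108. The spanner ring is at (0.597, -0.1095) with yaw 0.157.

```bash
python3 -c "
from h import *
import numpy as np
print(go([.4832,-.1275,.10],.157+np.pi))"
```

```text
[0.9748, -0.7806, 0.2633, -0.0001, -0.0002, -0.917]
```

```bash
R=1; python3 -m pendant '[[[0.97,-0.78,0.05,0,0,-0.917],[0.97,-0.78,0.05,0,0,-0.917],[0.97,-0.78,0.05,0,0,-0.917],[0.97,-0.78,0.05,0,0,-0.917],[0.97,-0.78,0.05,0,0,-0.917],[0.97,-0.78,0.05,0,0,-0.917],[0.97,-0.78,0.05,0,0,-0.917],[0.97,-0.78,0.05,0,0,-0.917],[0.975,-0.78,0.2,0,0,-0.917],[0.975,-0.78,0.2,0,0,-0.917],[0.975,-0.78,0.2,0,0,-0.917],[0.975,-0.78,0.2,0,0,-0.917]]]' 1 30; python3 -c "
from h import *
print(tcp()[2]['q'].round(3)); print(go([.4832,-.1275,.06],.157+np.pi))"
```

```text
clock: 1.8
ee_pos: [0.4833, -0.1277, 0.1252]
ee_rot: [-0.0, 0.232, 0.973, 0.0]
ft_force: [-0.4, 0.5, 0.1]
finger_gap: 0.0938
[ 0.732  0.359 -0.634  1.979  0.271  0.888  1.058]
[0.0004, 0.0001, 0.1631, 0.0001, -0.0001, -0.1988]
```

```bash
python3 -m pendant '[[[0,0,0.05,0,0,-0.199],[0,0,0.1,0,0,-0.199],[0,0,0.15,0,0,-0.199],[0,0,0.16,0,0,-0.199],[0,0,0.2,0,0,-0.199],[0,0,0.24,0,0,-0.199],[0,0,0.27,0,0,-0.199],[0,0,0.29,0,0,-0.199],[0,0,0.303,0,0,-0.199],[0,0,0.303,0,0,-0.199]]]' 1 30; python3 -c "
from h import *
print(tcp()[2]['q'].round(3)); print(go([.4832,-.1275,.004],.157+np.pi))"
```

```text
clock: 3.05
ee_pos: [0.4833, -0.1275, 0.0039]
ee_rot: [-0.0, -0.079, 0.997, 0.0]
ft_force: [0.5, -0.4, 0.5]
finger_gap: 0.094
[ 0.716  0.587 -0.636  2.042  0.546  0.685  1.453]
[0.0003, 0.0001, -0.0002, 0.0002, -0.0001, 0.0002]
```

```bash
python3 -m pendant '[[[0,0,0,0,0,0],[0,0,0,0,0,0],[0,0,0,0,0,0],[0,0,0,0,0,0],[0,0,0,0,0,0],[0,0,0,0,0,0]]]' 0 50; python3 -m pendant '[[[0,0,-0.04,0,0,0],[0,0,-0.1,0,0,0],[0,0,-0.18,0,0,0],[0,0,-0.27,0,0,0],[0,0,-0.29,0,0,0],[0,0,-0.29,0,0,0]]]'; python3 - <<'E'
from h import *
c=cam("top"); S=cam("side")
a=cv2.resize(c["img"][125:255,275:435,::-1],None,fx=4,fy=4,interpolation=cv2.INTER_CUBIC)[:520,:400]
b=c["img"]
crop(c,360,150,75,110,5,"pics/g1.png"); crop(S,280,120,130,80,5,"pics/g2.png")
A=cv2.imread("pics/g1.png");B=cv2.imread("pics/g2.png")
K=np.zeros((550,800,3),np.uint8);K[:550,:375]=A;K[:400,375:800]=B[:,:425];cv2.imwrite("pics/g.png",K)
print(tcp()[2]['ft_force'],tcp()[2]['wrist_torque'])
E
```

```text
clock: 3.8
ee_pos: [0.4833, -0.1275, 0.0039]
ee_rot: [-0.0, -0.079, 0.997, 0.0]
ft_force: [-1.1, 0.3, 0.1]
finger_gap: 0.0379
clock: 4.55
ee_pos: [0.4834, -0.1278, 0.1204]
ee_rot: [0.0, -0.079, 0.997, -0.0]
ft_force: [-0.1, 0.0, -0.5]
finger_gap: 0.0004
[ 0.04480955  0.31244757 -0.49613026] [ 0.11879689 -0.10469141  0.01682838]
```

View pics/g.png

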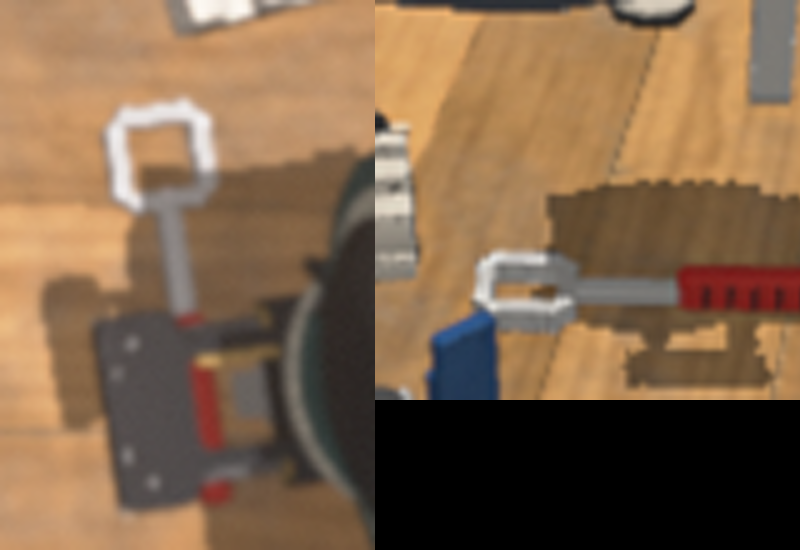

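The fingers had not closed yet when I lifted (gap 38 mm), so the spanner is still flat with its ring at about (392,181). I'll reopen, go down and close for longer.

```bash
python3 -m pendant '[[[0,0,0,0,0,0],[0,0,0,0,0,0],[0,0,0.02,0,0,0],[0,0,0.05,0,0,0],[0,0,0.09,0,0,0],[0,0,0.13,0,0,0],[0,0,0.17,0,0,0],[0,0,0.21,0,0,0],[0,0,0.25,0,0,0],[0,0,0.28,0,0,0],[0,0,0.291,0,0,0],[0,0,0.291,0,0,0]]]' 0.8 50; python3 -m pendant '[[[0,0,0,0,0,0],[0,0,0,0,0,0],[0,0,0,0,0,0],[0,0,0,0,0,0],[0,0,0,0,0,0],[0,0,0,0,0,0],[0,0,0,0,0,0],[0,0,0,0,0,0],[0,0,0,0,0,0],[0,0,0,0,0,0]]]' 0 50;
```

```text
clock: 6.15
ee_pos: [0.4828, -0.1274, 0.0029]
ee_rot: [-0.001, -0.079, 0.997, 0.0]
ft_force: [0.1, 0.2, 0.4]
finger_gap: 0.0751
clock: 7.4
ee_pos: [0.4828, -0.1275, 0.0029]
ee_rot: [-0.001, -0.079, 0.997, 0.0]
ft_force: [-0.4, -1.1, 0.3]
finger_gap: 0.0154
```

```bash
python3 -m pendant '[[[0,0,-0.04,0,0,0],[0,0,-0.1,0,0,0],[0,0,-0.18,0,0,0],[0,0,-0.26,0,0,0],[0,0,-0.27,0,0,0]]]'; python3 -c "
from h import *
print(tcp()[2]['ft_force'],tcp()[2]['wrist_torque']); print(go([.5121,.0233,.106],.39+np.pi))"
```

```text
clock: 8.02
ee_pos: [0.4838, -0.1277, 0.1132]
ee_rot: [0.001, -0.079, 0.997, -0.0]
ft_force: [-0.1, -0.0, -3.7]
finger_gap: 0.0158
[-0.1210686  -0.01169874 -3.70321116] [ 0.01728755  0.07142917 -0.00990892]
[-0.1292, 0.3617, 0.0178, -0.0003, 0.0004, -0.0739]
```

```bash
python3 -m pendant '[[[-0.03,0.1,0,0,0,-0.02],[-0.07,0.2,0,0,0,-0.04],[-0.1,0.29,0.01,0,0,-0.06],[-0.125,0.35,0.018,0,0,-0.074],[-0.129,0.3617,0.018,0,0,-0.074],[-0.129,0.3617,0.018,0,0,-0.074],[-0.129,0.3617,0.018,0,0,-0.074]]]'; python3 - <<'E'
from h import *
c=cam("top"); S=cam("side")
crop(c,285,135,75,110,5,"pics/g1.png"); crop(S,235,140,130,110,5,"pics/g2.png")
A=cv2.imread("pics/g1.png");B=cv2.imread("pics/g2.png")
K=np.zeros((550,800,3),np.uint8);K[:550,:375]=A;K[:550,375:800]=B[:,:425];cv2.imwrite("pics/g3.png",K)
P,R,s=tcp();print(P,R.as_matrix().round(3).tolist(),s['ft_force'],s['q'].round(2))
E
```

```text
clock: 8.9
ee_pos: [0.5118, 0.0222, 0.1058]
ee_rot: [0.0, -0.193, 0.981, -0.001]
ft_force: [-0.2, -0.1, -2.1]
finger_gap: 0.0155
[0.51193415 0.02236213 0.10592114] [[-0.925, -0.379, 0.001], [-0.379, 0.925, -0.001], [-0.001, -0.001, -1.0]] [-0.50449346 -0.40997277 -2.10258218] [ 0.58  0.47 -0.84  1.96  0.45  0.9   1.47]
```

View pics/g3.png

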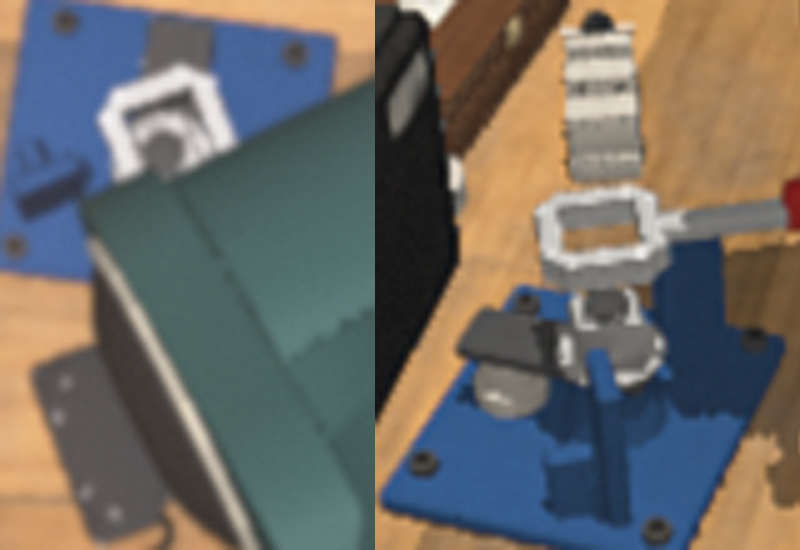

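The ring hovers near the stud: its hole is centred near (602,225) in the side half of the picture and partly hidden in the top half. I'll overlay the predicted model to measure the offset.

```bash
cat > ov.py <<'E'
from h import *
import sys
def ov(fn,L=.115,dy=0,dz=.003,nut=(.6185,.067,.39),k=6):
    P,R,s=tcp(); M=R.as_matrix(); f=-M[:,0]; f[2]=0; l=np.array([-f[1],f[0],0])
    base=P+f*L+l*dy-[0,0,dz]
    ims=[]
    for n,(x0,y0,w,h) in(("top",(298,138,62,90)),("side",(252,165,68,90))):
        c=cam(n); im=cv2.resize(c["img"][y0:y0+h,x0:x0+w,::-1],None,fx=k,fy=k,interpolation=cv2.INTER_CUBIC)
        pr=lambda X:((w2px(c,X)-[x0-.5,y0-.5])*k-.5)
        def poly(b,f,l,r,z,col):
            pts=np.array([pr(b+f*r*i+l*r*j+np.array([0,0,z])) for i,j in((1,1),(1,-1),(-1,-1),(-1,1))]).round().astype(np.int32); cv2.polylines(im,[pts],True,col,1)
        poly(base,f,l,.016,.014,(0,255,255)); poly(base,f,l,.0245,.014,(0,255,0))
        a=nut[2]; g=np.array([np.cos(a),np.sin(a),0]); poly(np.array([nut[0],nut[1],0]),g,np.array([-g[1],g[0],0]),.015,.066,(0,0,255))
        t=np.linspace(0,2*np.pi,24)
        for r,z in((.01,.078),(.023,.051)): cv2.polylines(im,[np.array([pr([nut[0]+r*np.cos(b),nut[1]+r*np.sin(b),z]) for b in t]).round().astype(np.int32)],True,(255,0,255),1)
        ims.append(im)
    cv2.imwrite(fn,np.hstack(ims)); print("ring",base,"yaw",np.arctan2(f[1],f[0]))
if __name__=="__main__": ov(sys.argv[1])
E
python3 ov.py pics/ov1.png
```

```text
ring [0.61835274 0.06595197 0.10292114] yaw 0.3887611371099069
```

View pics/ov1.png

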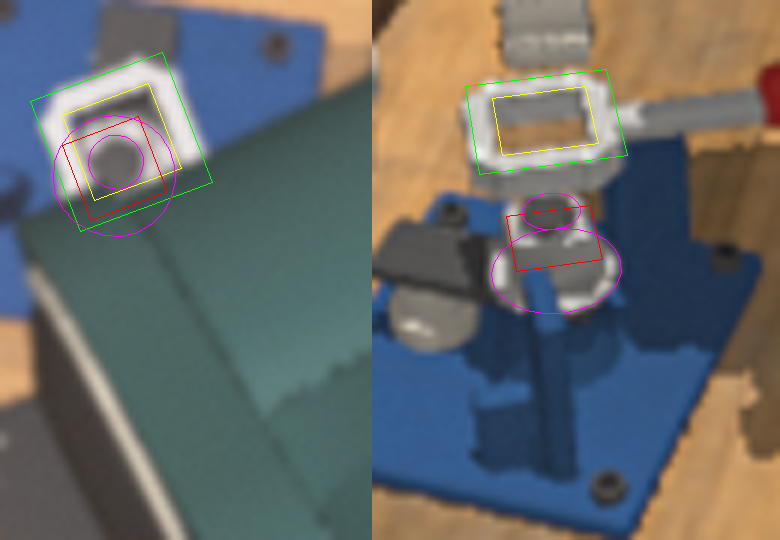

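The ring and stud both match the predicted overlay within about 1 mm in both views. The ring is about 1 mm short in y, so I'll correct that and lower it onto the chamfer first.

```bash
python3 -c "
from h import *
print(go([.5121,.0236,.069],.39+np.pi))"; python3 -m pendant '[[[-0.0015,0.003,0.01,0,0,0],[-0.0015,0.003,0.03,0,0,0],[-0.0015,0.003,0.05,0,0,0],[-0.0015,0.003,0.07,0,0,0],[-0.0015,0.003,0.08,0,0,0],[-0.0015,0.003,0.087,0,0,0],[-0.0015,0.003,0.092,0,0,0],[-0.0015,0.003,0.092,0,0,0]]]'; python3 -c "
from h import *
print(tcp()[2]['wrist_torque'],go([.5121,.0236,.054],.39+np.pi))"
```

```text
[-0.001, 0.0022, 0.0925, -0.0004, 0.0003, -0.0003]
clock: 10.1
ee_pos: [0.5122, 0.0239, 0.0692]
ee_rot: [0.001, -0.193, 0.981, -0.001]
ft_force: [0.2, -0.0, -3.0]
finger_gap: 0.0155
[-0.04106676  0.05598944 -0.07165379] [0.0005, -0.0005, 0.0379, -0.0005, 0.0003, -0.0003]
```

```bash
python3 -m pendant '[[[0,0,0.006,0,0,0],[0,0,0.012,0,0,0],[0,0,0.017,0,0,0],[0,0,0.017,0,0,0]]]'; python3 -m pendant '[[[0,0,0.005,0,0,0],[0,0,0.01,0,0,0],[0,0,0.015,0,0,0],[0,0,0.018,0,0,0],[0,0,0.018,0,0,0]]]'
```

```text
clock: 10.6
ee_pos: [0.5121, 0.0239, 0.0622]
ee_rot: [0.001, -0.193, 0.981, -0.001]
ft_force: [-0.5, -0.9, -3.2]
finger_gap: 0.0157
clock: 11.22
ee_pos: [0.512, 0.0239, 0.0549]
ee_rot: [0.0, -0.193, 0.981, -0.001]
ft_force: [-0.8, -1.4, -1.6]
finger_gap: 0.0154
```

Seated with only light forces. Next are the arc waypoints.

```bash
cat > arc.py <<'E'
from h import *
import sys
cx,cy,y1,n,z=map(float,sys.argv[1:6]); L=float(sys.argv[6]) if len(sys.argv)>6 else .115
P,R,s=tcp(); M=R.as_matrix(); y0=np.arctan2(-M[1,0],-M[0,0])
print("yaw0",round(y0,3),"ring",(P-M[:,0]*L).round(4))
for i in range(1,int(n)+1):
    y=y0+(y1-y0)*i/n; r=go([cx-L*np.cos(y),cy-L*np.sin(y),z],y+np.pi); r[3]=r[4]=0; print([round(v,4) for v in r])
E
python3 arc.py .6184 .0672 -0.28 8 .0545
```

```text
yaw0 0.389 ring [0.6185 0.0675 0.055 ]
[-0.0006, 0.0234, 0.001, 0, 0, 0.0266]
[-0.0036, 0.0473, 0.0009, 0, 0, 0.0532]
[-0.0086, 0.0708, 0.0009, 0, 0, 0.0799]
[-0.0156, 0.0938, 0.0009, 0, 0, 0.1065]
[-0.0244, 0.1162, 0.0009, 0, 0, 0.1331]
[-0.0351, 0.1377, 0.0008, 0, 0, 0.1597]
[-0.0475, 0.1583, 0.0008, 0, 0, 0.1863]
[-0.0616, 0.1777, 0.0008, 0, 0, 0.213]
```

```bash
python3 -m pendant '[[[-0.0006,0.0234,0.001,0,0,0.0266],[-0.0036,0.0473,0.001,0,0,0.0532],[-0.0086,0.0708,0.001,0,0,0.08],[-0.0156,0.0938,0.001,0,0,0.1065],[-0.0244,0.1162,0.001,0,0,0.133],[-0.0351,0.1377,0.001,0,0,0.16],[-0.0475,0.1583,0.001,0,0,0.1863],[-0.0616,0.1777,0.001,0,0,0.213]]]'; python3 -c "
from h import *
s=tcp()[2];print(s['q'].round(2),s['wrist_torque'])"; python3 arc.py .6184 .0672 -0.93 8 .0545
```

```text
clock: 12.22
ee_pos: [0.5082, 0.0992, 0.0545]
ee_rot: [0.001, 0.141, 0.99, -0.0]
ft_force: [1.5, -2.8, -1.8]
finger_gap: 0.0154
[ 0.26  0.51 -0.63  1.98  0.42  0.78  0.67] [-0.61508236 -0.50046251  0.07811317]
yaw0 -0.283 ring [0.6186 0.0671 0.0547]
[-0.0003, 0.0233, 0.0001, 0, 0, 0.0258]
[-0.0031, 0.0464, 0.0001, 0, 0, 0.0515]
[-0.0078, 0.0692, 0.0001, 0, 0, 0.0773]
[-0.0143, 0.0915, 0.0001, 0, 0, 0.103]
[-0.0225, 0.1133, 0.0001, 0, 0, 0.1288]
[-0.0326, 0.1342, 0.0001, 0, 0, 0.1545]
[-0.0442, 0.1544, 0.0001, 0, 0, 0.1803]
[-0.0575, 0.1735, 0.0001, 0, 0, 0.206]
```

Tangential force of about 3 N matches the drag. I'll continue to phi of about -0.82.

```bash
python3 -m pendant '[[[-0.0003,0.0233,0,0,0,0.0258],[-0.0031,0.0464,0,0,0,0.0515],[-0.0078,0.0692,0,0,0,0.0773],[-0.0143,0.0915,0,0,0,0.103],[-0.0225,0.1133,0,0,0,0.1288],[-0.0326,0.1342,0,0,0,0.1545],[-0.0442,0.1544,0,0,0,0.1803],[-0.0575,0.1735,0,0,0,0.206],[-0.0575,0.1735,0,0,0,0.206]]]'; python3 -c "
from h import *
s=tcp()[2];print(s['q'].round(2),s['wrist_torque'])"; python3 arc.py .6184 .0672 -0.86 2 .0545
```

```text
clock: 13.35
ee_pos: [0.5503, 0.1597, 0.0546]
ee_rot: [0.001, 0.448, 0.894, 0.0]
ft_force: [2.8, -2.9, -3.4]
finger_gap: 0.0154
[ 0.02  0.56 -0.46  1.85  0.33  0.81  0.03] [-0.55647226 -0.61315077  0.02486147]
yaw0 -0.93 ring [0.619  0.0675 0.0549]
[0.0002, -0.0117, 0.0003, 0, 0, -0.0111]
[-0.0003, -0.0218, 0.0003, 0, 0, -0.0223]
```

```bash
python3 -m pendant '[[[0.0002,-0.011,0,0,0,-0.011],[0,-0.02,0,0,0,-0.022],[0,-0.02,0,0,0,-0.022],[0,-0.02,0,0,0,-0.022]]]'; python3 -c "
from h import *
s=tcp()[2];print(s['ft_force'],s['wrist_torque'])"; python3 arc.py .6184 .0672 -0.86 1 .0545
```

```text
clock: 13.85
ee_pos: [0.5438, 0.1549, 0.0546]
ee_rot: [0.001, 0.417, 0.909, 0.0]
ft_force: [0.1, -0.7, -3.3]
finger_gap: 0.0158
[ 0.06292687 -0.67568821 -3.34950409] [ 0.11490484 -0.06717941 -0.11165853]
yaw0 -0.861 ring [0.6187 0.0677 0.0549]
[-0.0004, -0.0017, 0.0003, 0, 0, -0.0003]
```

```bash
python3 -m pendant '[[[0,0,-0.01,0,0,0],[0,0,-0.03,0,0,0],[0,0,-0.07,0,0,0],[0,0,-0.11,0,0,0],[0,0,-0.125,0,0,0],[0,0,-0.125,0,0,0]]]'; python3 arc.py .6184 .0672 0.711 10 .104
```

```text
clock: 14.6
ee_pos: [0.5439, 0.1549, 0.1052]
ee_rot: [0.002, 0.417, 0.909, 0.0]
ft_force: [-1.2, -1.1, -3.2]
finger_gap: 0.0159
yaw0 -0.861 ring [0.6188 0.0677 0.1055]
[-0.0038, -0.0467, 0.0029, 0, 0, -0.05]
[-0.0143, -0.0906, 0.0028, 0, 0, -0.1001]
[-0.0316, -0.1323, 0.0028, 0, 0, -0.1501]
[-0.0552, -0.1708, 0.0027, 0, 0, -0.2002]
[-0.0846, -0.2051, 0.0028, 0, 0, -0.2502]
[-0.1189, -0.2344, 0.0028, 0, 0, -0.3003]
[-0.1574, -0.2579, 0.0028, 0, 0, -0.3503]
[-0.1992, -0.2752, 0.0029, 0, 0, -0.4004]
[-0.2431, -0.2857, 0.003, 0, 0, -0.4504]
[-0.2881, -0.2892, 0.0031, 0, 0, -0.5004]
```

```bash
python3 -m pendant '[[[-0.0038,-0.0467,0.003,0,0,-0.05],[-0.0143,-0.0906,0.003,0,0,-0.1],[-0.0316,-0.1323,0.003,0,0,-0.15],[-0.0552,-0.1708,0.003,0,0,-0.2],[-0.0846,-0.2051,0.003,0,0,-0.25],[-0.1189,-0.2344,0.003,0,0,-0.3],[-0.1574,-0.2579,0.003,0,0,-0.35],[-0.1992,-0.2752,0.003,0,0,-0.4],[-0.2431,-0.2857,0.003,0,0,-0.45],[-0.2881,-0.2892,0.003,0,0,-0.5],[-0.2881,-0.2892,0.003,0,0,-0.5],[-0.2881,-0.2892,0.003,0,0,-0.5]]]'; python3 arc.py .6184 .0672 0.711 1 .069;  python3 -c "
from ov import *
ov('pics/ov2.png',nut=(.6185,.067,-.86))"
```

```text
clock: 16.1
ee_pos: [0.5307, -0.0073, 0.1037]
ee_rot: [0.001, -0.346, 0.938, -0.001]
ft_force: [0.1, -0.1, -3.1]
finger_gap: 0.0153
yaw0 0.707 ring [0.6181 0.0674 0.1039]
[-0.0001, -0.0019, 0.0869, 0, 0, -0.0014]
ring [0.61811438 0.06736436 0.10074909] yaw 0.7066248433437536
```

View pics/ov2.png

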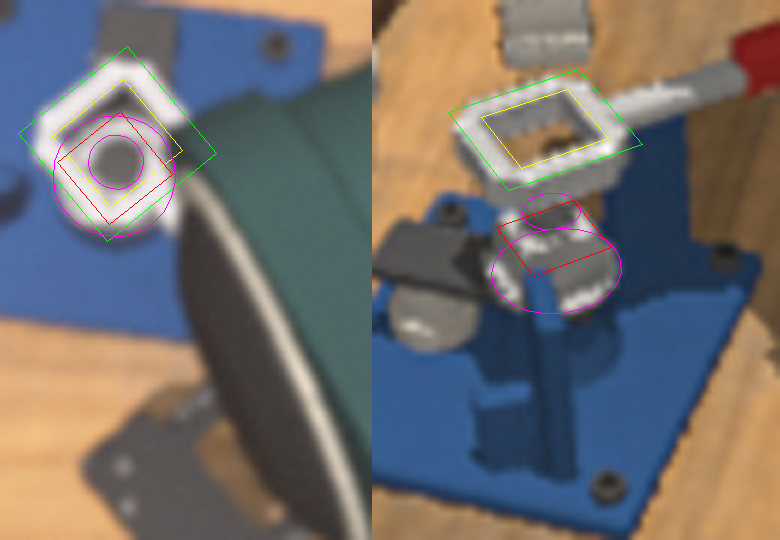

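The nut outline matches the predicted square (-0.86 rad), and the ring is aligned at (118,140) in the top half and (545,128) in the side half. I'll lower it in steps.

```bash
python3 -m pendant '[[[0,-0.001,0.02,0,0,-0.001],[0,-0.001,0.045,0,0,-0.001],[0,-0.001,0.065,0,0,-0.001],[0,-0.001,0.08,0,0,-0.001],[0,-0.001,0.088,0,0,-0.001],[0,-0.001,0.095,0,0,-0.001],[0,-0.001,0.1,0,0,-0.001],[0,-0.001,0.1,0,0,-0.001]]]'; python3 -m pendant '[[[0,0,0.006,0,0,0],[0,0,0.012,0,0,0],[0,0,0.018,0,0,0],[0,0,0.022,0,0,0],[0,0,0.022,0,0,0]]]'; python3 arc.py .6184 .0672 0.16 6 .0545
```

```text
clock: 17.2
ee_pos: [0.5312, -0.0075, 0.064]
ee_rot: [0.001, -0.348, 0.937, -0.001]
ft_force: [1.2, -0.7, -2.7]
finger_gap: 0.0157
clock: 17.82
ee_pos: [0.5312, -0.0075, 0.0551]
ee_rot: [0.001, -0.348, 0.937, -0.001]
ft_force: [-0.8, 0.3, -2.3]
finger_gap: 0.0159
yaw0 0.712 ring [0.6183 0.0676 0.0553]
[-0.0008, 0.0255, 0.0014, 0, 0, 0.0293]
[-0.0045, 0.0516, 0.0014, 0, 0, 0.0585]
[-0.0105, 0.0774, 0.0013, 0, 0, 0.0878]
[-0.0188, 0.1024, 0.0013, 0, 0, 0.117]
[-0.0295, 0.1266, 0.0012, 0, 0, 0.1463]
[-0.0423, 0.1497, 0.0012, 0, 0, 0.1756]
```

```bash
python3 -m pendant '[[[-0.0008,0.0255,0.001,0,0,0.0293],[-0.0045,0.0516,0.001,0,0,0.0585],[-0.0105,0.0774,0.001,0,0,0.0878],[-0.0188,0.1024,0.001,0,0,0.117],[-0.0295,0.1266,0.001,0,0,0.1463],[-0.0423,0.1497,0.001,0,0,0.1756],[-0.0423,0.1497,0.001,0,0,0.1756]]]';  python3 arc.py .6184 .0672 -0.05 7 .0545
```

```text
clock: 18.7
ee_pos: [0.5049, 0.0492, 0.0547]
ee_rot: [0.001, -0.08, 0.997, -0.001]
ft_force: [0.2, -2.2, -2.9]
finger_gap: 0.0151
yaw0 0.161 ring [0.6184 0.0676 0.055 ]
[-0.0, 0.0076, 0.0005, 0, 0, 0.0096]
[-0.0004, 0.0163, 0.0005, 0, 0, 0.0192]
[-0.001, 0.0249, 0.0005, 0, 0, 0.0288]
[-0.002, 0.0335, 0.0005, 0, 0, 0.0384]
[-0.0031, 0.0421, 0.0004, 0, 0, 0.048]
[-0.0046, 0.0507, 0.0004, 0, 0, 0.0576]
[-0.0063, 0.0592, 0.0004, 0, 0, 0.0672]
```

```bash
python3 -m pendant '[[[0,0.0076,0,0,0,0.0096],[-0.0004,0.0163,0,0,0,0.0192],[-0.001,0.0249,0,0,0,0.0288],[-0.002,0.0335,0,0,0,0.0384],[-0.0031,0.0421,0,0,0,0.048],[-0.0031,0.0421,0,0,0,0.048]]]';  python3 arc.py .6184 .0672 -0.07 8 .0545
```

```text
clock: 19.45
ee_pos: [0.5035, 0.0663, 0.0547]
ee_rot: [0.002, -0.005, 1.0, -0.001]
ft_force: [2.8, -1.4, -3.8]
finger_gap: 0.0158
yaw0 0.01 ring [0.6185 0.0675 0.0551]
[0.0003, 0.0023, 0.0006, 0, 0, 0.0032]
[0.0002, 0.0051, 0.0006, 0, 0, 0.0064]
[0.0002, 0.008, 0.0006, 0, 0, 0.0096]
[0.0001, 0.0109, 0.0006, 0, 0, 0.0127]
[-0.0001, 0.0138, 0.0006, 0, 0, 0.0159]
[-0.0002, 0.0166, 0.0006, 0, 0, 0.0191]
[-0.0004, 0.0195, 0.0006, 0, 0, 0.0223]
[-0.0006, 0.0224, 0.0006, 0, 0, 0.0255]
```

```bash
python3 -m pendant '[[[0,0.003,0,0,0,0.0032],[0,0.005,0,0,0,0.0064],[0,0.008,0,0,0,0.0096],[0,0.008,0,0,0,0.0096]]]'; python3 -m pendant '[[[0,0.003,0,0,0,0.0032],[0,0.006,0,0,0,0.0064],[0,0.006,0,0,0,0.0064]]]';  python3 arc.py .6184 .0672 -0.09 6 .0545; python3 -c "
from h import *
s=tcp()[2];print(s['ft_force'],s['wrist_torque'])"
```

```text
clock: 19.95
ee_pos: [0.5036, 0.0696, 0.0548]
ee_rot: [0.002, 0.01, 1.0, -0.001]
ft_force: [3.7, -2.2, -4.1]
finger_gap: 0.0159
clock: 20.32
ee_pos: [0.5037, 0.0721, 0.0548]
ee_rot: [0.002, 0.02, 1.0, -0.001]
ft_force: [3.4, -2.5, -3.6]
finger_gap: 0.0153
yaw0 -0.04 ring [0.6186 0.0674 0.0552]
[0.0004, 0.0018, 0.0007, 0, 0, 0.0026]
[0.0003, 0.0041, 0.0007, 0, 0, 0.0053]
[0.0003, 0.0065, 0.0007, 0, 0, 0.0079]
[0.0002, 0.0089, 0.0007, 0, 0, 0.0105]
[0.0001, 0.0113, 0.0007, 0, 0, 0.0132]
[0.0, 0.0136, 0.0007, 0, 0, 0.0158]
[ 3.35584072 -2.52412863 -3.64852542] [-0.55126826 -0.72028035 -0.11351529]
```

```bash
for i in 1 2; do :; done; python3 -m pendant '[[[0,0.003,0,0,0,0.0032],[0,0.005,0,0,0,0.0056],[0,0.005,0,0,0,0.0056]]]'; python3 -m pendant '[[[0,0.002,0,0,0,0.0024],[0,0.004,0,0,0,0.0046],[0,0.004,0,0,0,0.0046]]]'; python3 -c "
from h import *
s=tcp()[2];print(s['ft_force'],s['wrist_torque'])"; python3 arc.py .6184 .0672 -0.09 1 .0545
```

```text
clock: 20.7
ee_pos: [0.5038, 0.0741, 0.0548]
ee_rot: [0.002, 0.029, 1.0, -0.0]
ft_force: [4.0, -2.6, -2.9]
finger_gap: 0.0152
clock: 21.08
ee_pos: [0.5039, 0.0756, 0.0548]
ee_rot: [0.002, 0.036, 0.999, -0.001]
ft_force: [4.5, -4.2, -2.8]
finger_gap: 0.0154
[ 4.49400682 -4.15623814 -2.80472803] [-0.89139916 -0.78135967  0.01681189]
yaw0 -0.073 ring [0.6186 0.0673 0.0552]
[0.0004, 0.0047, 0.0007, 0, 0, 0.0054]
```

```bash
python3 -m pendant '[[[-0.001,0.001,0,0,0,0.0012],[-0.001,0.002,0,0,0,0.0023],[-0.001,0.002,0,0,0,0.0023]]]';python3 -c "
from h import *
s=tcp()[2];print(s['ft_force'],s['wrist_torque'])"; python3 -m pendant '[[[0,0.001,0,0,0,0.0012],[0,0.002,0,0,0,0.0023],[0,0.002,0,0,0,0.0023]]]'; python3 -c "
from h import *
s=tcp()[2];print(s['ft_force'],s['wrist_torque'])"
```

```text
clock: 21.45
ee_pos: [0.504, 0.0762, 0.0547]
ee_rot: [0.002, 0.04, 0.999, -0.001]
ft_force: [1.1, -5.2, -2.9]
finger_gap: 0.0155
[ 1.05286121 -5.19752913 -2.94292312] [-1.23036632 -0.0945328   0.07697567]
clock: 21.82
ee_pos: [0.504, 0.0766, 0.0546]
ee_rot: [0.001, 0.044, 0.999, -0.001]
ft_force: [1.5, -6.2, -1.8]
finger_gap: 0.0155
[ 1.4789597  -6.22953458 -1.82788011] [-1.45613545 -0.44363155  0.24371257]
```

```bash
python3 -m pendant '[[[0,0.002,0,0,0,0.001],[0,0.003,0,0,0,0.001],[0,0.003,0,0,0,0.001]]]';python3 -c "
from h import *
P,R,s=tcp();f=s['ft_force'];print(f,s['wrist_torque'],(P[0]-.6185)*f[1]-(P[1]-.067)*f[0]+s['wrist_torque'][2])"
```

```text
clock: 22.2
ee_pos: [0.504, 0.0771, 0.0546]
ee_rot: [0.001, 0.046, 0.999, -0.002]
ft_force: [2.5, -8.6, -2.9]
finger_gap: 0.0156
[ 2.54947209 -8.60419847 -2.92099345] [-1.8485693  -0.43281506  0.23705028] 1.196378780783095
```

```bash
python3 -m pendant '[[[0,0.002,0,0,0,0],[0,0.004,0,0,0,0],[0,0.004,0,0,0,0]]]';python3 -c "
from h import *
P,R,s=tcp();f=s['ft_force'];print(f,s['wrist_torque'],(P[0]-.6185)*f[1]-(P[1]-.067)*f[0]+s['wrist_torque'][2])"
```

```text
clock: 22.58
ee_pos: [0.5041, 0.0775, 0.0545]
ee_rot: [0.001, 0.046, 0.999, -0.003]
ft_force: [1.4, -10.3, -1.6]
finger_gap: 0.0155
[  1.42759605 -10.26201428  -1.61982987] [-2.49630095 -0.39124811  0.10803235] 1.2675001444390386
```

```bash
python3 -m pendant '[[[0,0.002,0,0,0,0],[0,0.005,0,0,0,0],[0,0.005,0,0,0,0],[0,0.005,0,0,0,0]]]';python3 -c "
from h import *
P,R,s=tcp();f=s['ft_force'];print(f,s['wrist_torque'],(P[0]-.6185)*f[1]-(P[1]-.067)*f[0]+s['wrist_torque'][2])"
```

```text
clock: 23.08
ee_pos: [0.5041, 0.0779, 0.0543]
ee_rot: [0.001, 0.047, 0.999, -0.004]
ft_force: [1.5, -12.3, -0.7]
finger_gap: 0.0154
[  1.53418319 -12.26419911  -0.71704835] [-2.92625536 -0.40527884  0.03029777] 1.4169079270676956
```

```bash
python3 -m pendant '[[[0,0.004,0,0,0,0],[0,0.0055,0,0,0,0],[0,0.0055,0,0,0,0],[0,0.0055,0,0,0,0],[0,0.0055,0,0,0,0],[0,0.0055,0,0,0,0],[0,0.0055,0,0,0,0]]]';python3 -c "
from h import *
P,R,s=tcp();f=s['ft_force'];print(f,s['wrist_torque'],(P[0]-.6185)*f[1]-(P[1]-.067)*f[0]+s['wrist_torque'][2])"
```

```text
clock: 23.95
ee_pos: [0.5041, 0.0782, 0.0542]
ee_rot: [0.0, 0.048, 0.999, -0.005]
ft_force: [0.3, -14.0, 0.1]
finger_gap: 0.0158
[  0.29793198 -13.98109679   0.05748717] [-3.34492143e+00 -3.73522008e-01 -1.78246461e-04] 1.596051362043733
```

```bash
python3 arc.py .6185 .0672 -0.015 3 .0546
```

```text
yaw0 -0.095 ring [0.6186 0.0672 0.0543]
[0.0001, -0.0078, -0.0009, 0, 0, -0.0085]
[-0.0003, -0.0155, -0.0009, 0, 0, -0.0171]
[-0.0008, -0.0232, -0.0008, 0, 0, -0.0256]
```

```bash
python3 -m pendant '[[[0,-0.0078,0,0,0,-0.0085],[0,-0.0155,0,0,0,-0.017],[-0.0005,-0.021,0,0,0,-0.0235],[-0.0005,-0.021,0,0,0,-0.0235]]]';python3 -c "
from h import *
P,R,s=tcp();f=s['ft_force'];print(f,s['wrist_torque'],go([.6185-.115,.0672+.115*.025,.0546],np.pi-.025))"
```

```text
clock: 24.45
ee_pos: [0.5033, 0.0699, 0.0542]
ee_rot: [0.0, 0.011, 1.0, -0.005]
ft_force: [-0.5, -0.5, -2.0]
finger_gap: 0.0155
[-0.53775026 -0.47820925 -2.02020613] [0.12090247 0.10791966 0.00342986] [-0.0005, 0.0003, -0.001, -0.0029, 0.0, 0.0012]
```

```bash
python3 -m pendant '[[[0,0,-0.01,-0.003,0,0],[0,0,-0.03,-0.003,0,0],[0,0,-0.07,-0.003,0,0],[0,0,-0.11,-0.003,0,0],[0,0,-0.135,-0.003,0,0],[0,0,-0.14,-0.003,0,0]]]'; python3 -c "
from h import *
P,R,s=tcp();print(s['ft_force'],go([.483,-.147,.108],np.pi+.157))"
```

```text
clock: 25.2
ee_pos: [0.5036, 0.0704, 0.1111]
ee_rot: [0.001, 0.011, 1.0, 0.0]
ft_force: [0.1, 0.6, -2.8]
finger_gap: 0.0156
[ 0.0536181   0.58813334 -2.81010671] [0.0399, -0.5445, 0.0076, -0.0, 0.0004, -0.0568]
```

```bash
python3 -m pendant '[[[0,-0.08,0,0,0,-0.01],[0,-0.18,0,0,0,-0.02],[0.02,-0.3,0,0,0,-0.03],[0.03,-0.42,0,0,0,-0.045],[0.04,-0.51,0,0,0,-0.055],[0.04,-0.544,0.01,0,0,-0.057],[0.04,-0.544,0.01,0,0,-0.057],[0.04,-0.544,0.01,0,0,-0.057]]]'; python3 - <<'E'
from h import *
P,R,s=tcp();print(go([.483,-.147,.0035],np.pi+.157))
T=cam("top"); S=cam("side")
def W(x,y,a,p): c,s=np.cos(a),np.sin(a); return [x+c*p[0]-s*p[1],y+s*p[0]+c*p[1],p[2]]
ims=[]
for c,(x0,y0) in((T,(297,140)),(S,(258,180))):
    k=cv2.resize(c["img"][y0:y0+42,x0:x0+42,::-1],None,fx=9,fy=9,interpolation=cv2.INTER_CUBIC)
    for q,col in((2.2,(0,255,0)),(2.05,(0,0,255))):
        pts=np.array([(w2px(c,W(.6185,.067,-.108+.75-q,(a*.015,b*.015,.066)))-[x0-.5,y0-.5])*9-.5 for a,b in((1,1),(1,-1),(-1,-1),(-1,1))]).astype(np.int32)
        cv2.polylines(k,[pts],True,col,1)
    ims.append(k)
cv2.imwrite("pics/nut2.png",np.hstack(ims))
E
```

```text
clock: 26.2
ee_pos: [0.4832, -0.1453, 0.107]
ee_rot: [0.001, -0.079, 0.997, 0.0]
ft_force: [0.3, 0.0, -2.3]
finger_gap: 0.0156
[0.0014, -0.0042, 0.2587, 0.0001, 0.0004, 0.0007]
```

View pics/nut2.png

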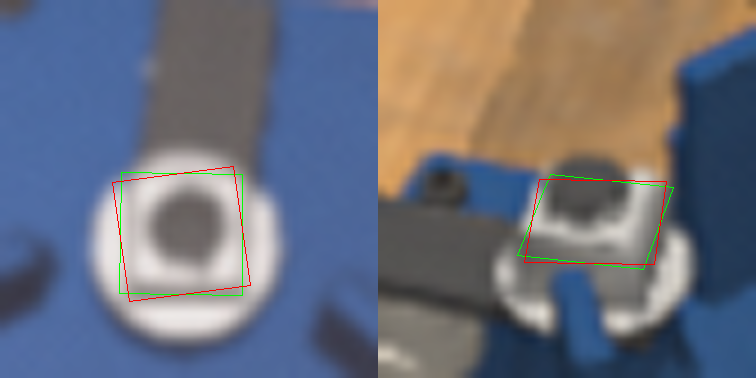

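The nut edges at (120-245, 175-295) line up with the green q = 2.20 outline. Now I'll lay the spanner down.

```bash
python3 -m pendant '[[[0.001,-0.004,0.04,0,0,0],[0.001,-0.004,0.1,0,0,0],[0.001,-0.004,0.16,0,0,0],[0.001,-0.004,0.21,0,0,0],[0.001,-0.004,0.235,0,0,0],[0.001,-0.004,0.247,0,0,0],[0.001,-0.004,0.255,0,0,0],[0.001,-0.004,0.2585,0,0,0],[0.001,-0.004,0.2585,0,0,0]]]'; python3 -c "
from h import *
P,R,s=tcp();print(P,s['ft_force'])"
```

```text
clock: 27.42
ee_pos: [0.4834, -0.1472, 0.004]
ee_rot: [0.001, -0.08, 0.997, -0.0]
ft_force: [-0.3, -0.8, -3.2]
finger_gap: 0.0155
[ 0.483422   -0.14722423  0.00398362] [-0.27808555 -0.81101924 -3.16682179]
```

```bash
python3 -m pendant '[[[0,0,0.0025,0,0,0],[0,0,0.0025,0,0,0],[0,0,0.0025,0,0,0]]]'
```

```text
clock: 27.8
ee_pos: [0.4834, -0.1473, 0.003]
ee_rot: [0.001, -0.08, 0.997, -0.0]
ft_force: [-0.7, -0.8, -1.5]
finger_gap: 0.0158
```

Nearly down, with the bench already taking some of the weight. I'll open the jaws and retract.

```bash
python3 -m pendant '[[[0,0,0,0,0,0],[0,0,0,0,0,0],[0,0,0,0,0,0],[0,0,0,0,0,0],[0,0,0,0,0,0],[0,0,0,0,0,0],[0,0,0,0,0,0]]]' 0.6 ; python3 -m pendant '[[[0,0,-0.05,0,0,0],[0,0,-0.15,0,0,0],[0,0,-0.28,0,0,0],[0.0,0.0,-0.4,0,0,0],[0.1,-0.15,-0.45,0,0,0],[0.2,-0.3,-0.45,0,0,0],[0.25,-0.45,-0.45,0,0,0],[0.25,-0.45,-0.45,0,0,0],[0.25,-0.45,-0.45,0,0,0],[0.25,-0.45,-0.45,0,0,0]]]'; python3 - <<'E'
from h import *
T=cam("top");S=cam("side")
cv2.imwrite("pics/end.png",np.hstack([T["img"][100:300,140:540],S["img"][130:330,210:610]])[:,:,::-1])
E
```

```text
clock: 28.68
ee_pos: [0.4835, -0.1473, 0.003]
ee_rot: [0.001, -0.08, 0.997, -0.0]
ft_force: [-1.5, -0.8, 0.9]
finger_gap: 0.0563
clock: 29.92
ee_pos: [0.4136, -0.3393, 0.1834]
ee_rot: [0.001, -0.08, 0.997, -0.0]
ft_force: [-0.1, 0.3, -0.4]
finger_gap: 0.0562
```

View pics/end.png

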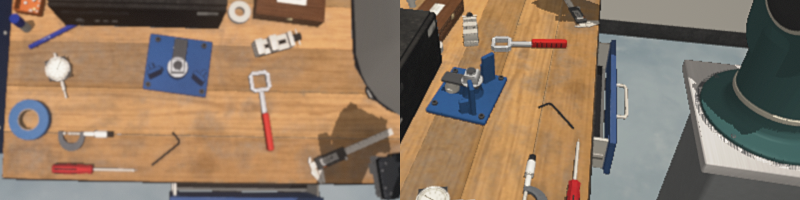

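The spanner lies flat at (260,80)-(268,150) in the left half, clear of the fixture. The dial indicator and micrometer have not moved.

```bash
python3 -c "
from plant import order
print(order.job_done())"
```

```text
the job is handed in; nothing more can be done
None
```

The nut is tightened to its stop and the spanner is back on the bench; I handed the job in at about 30 s on the clock.

- **Strokes:** it took two. The first went from about 0.25 to about 1.5 rad. I then eased the spanner, lifted it, reseated it one flat back, and swung to the stop.
- **Final pull:** the wrist sensor worked out at 1.4 N m, rising to about 1.6 N m (14 N at the handle). It stayed above 1.4 N m for roughly a second, and no reading came near the 2.4 limit.
- **Nut angle:** after lifting off, the pictures agree with the predicted 2.20 rad, though they are blurry, so I can tell only to about 0.05 rad.
- **Walls and fingers:** the spanner stayed at least 0.15 rad short of the walls, and the fingers worked about 115 mm from the nut. The wrist forces showed no knock.
- **Spanner on the bench:** it lies flat with its ring about 10 cm to the robot's right of the fixture plate. The robot is clear of everything.
- **Bystanders:** by eye in the last picture, the dial indicator and micrometer are where they started.

My first grasp failed because I lifted before the jaws had closed. The spanner stayed on the bench undisturbed, and the second grasp held. The two cameras disagreed by about 4 mm in y, so I used the average, and the ring went on without trouble.

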